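Dial the code on the case's wheel lock and draw its bolt

TASK

Unlock the grey case with the wheel lock on the bench: roll its three cogged thumbwheels until the code 3, 5, 2 (left, middle, right as the robot sees them; numbers are the dots between the cogs) faces straight up, then slide the bolt by its black tab to the left until it stops. Leave the code showing, and leave the other things on the bench where they are.

Things in the scene. Friction and masses are not known exactly. Their poses are not given: they have to be found in the camera images.
- lock: Grey case fixed to the bench. Origin on the bench below the wheels' axle line; x away from the robot, y left along the axle, z up. Reaches x -76 to 155, y -169 to 156 mm, plus hasp and bolt nose to y -204; flat top 75 mm up (its lid stays shut). Axle 62 mm up; three equal wheels stand through the top at y +85 (left), +10 (middle), -65 (right). Other sizes: see left_top, middle_top.
- wheel_left (a joint): Angle of the left cogged thumbwheel. Number n is straight up at (n-1)*pi/3 rad, plus whole turns; the value grows as the wheel's top rolls away from the robot (lock +x). Endless, no clicks; stiff (0.07 N m, 1.5 N at a cog) and stays where left. To be set to 3 (2.094).
- wheel_middle (a joint): Angle of the middle thumbwheel. Number n is straight up at (n-1)*pi/3 rad, plus whole turns; the value grows as the wheel's top rolls away from the robot (lock +x). Endless, no clicks; stiff (0.07 N m, 1.5 N at a cog) and stays where left. To be set to 5 (4.189).
- wheel_right (a joint): Angle of the right thumbwheel. Number n is straight up at (n-1)*pi/3 rad, plus whole turns; the value grows as the wheel's top rolls away from the robot (lock +x). Endless, no clicks; stiff (0.07 N m, 1.5 N at a cog) and stays where left. To be set to 2 (1.047); may already stand near it.
- bolt_tab (a point): Centre of the bolt's black tab, 14 mm (lock x) by 28 mm (lock y), from 83 to 128 mm above the bench; it stands behind and right of the wheels. At the start at lock x 65, y -145, z 105.5 mm; drawn fully at y about -109 mm. Axes as the lock's.
- bolt: Steel bolt that carries the tab, 0.3 kg, loose in its guide (1 mm play), slides along lock +y (left) by 36 mm to its stop with 1 to 3 N. Its teeth meet the wheels' discs: it stops after about 2 mm unless every wheel is within about 10 degrees of its code number. Its frame at the start: the lock's, 55 mm up.
- left_code (a point): Centre of the 3-dot face on the left wheel's drum surface, 34 mm from the axle; turns with the wheel.
- left_top (a point): Fixed point straight above the axle at the middle of the left drum's width, 96 mm above the bench: the centre of the 3-dot face must come here. Each wheel: white drum, radius 34 mm, 30 mm wide, with 1 to 6 black dots on its faces as on a die; a thin slotted steel disc, radius 34 mm, turns with it 23 to 27 mm left of its middle.
- middle_code (a point): Centre of the 5-dot face on the middle wheel's drum surface, 34 mm from the axle; turns with the wheel.
- middle_top (a point): Fixed point straight above the axle at the middle of the middle drum's width, 96 mm above the bench: the centre of the 5-dot face must come here. Each wheel has six grey cogs, radial bars 8 mm thick, 30 mm wide, tips at radius 52 mm, every 60 degrees: with a number straight up, cogs stand 30 degrees before and behind the top.
- right_code (a point): Centre of the 2-dot face on the right wheel's drum surface, 34 mm from the axle; turns with the wheel.
- right_top (a point): Fixed point straight above the axle at the middle of the right drum's width, 96 mm above the bench: the centre of the 2-dot face must come here. 
- tape_roll: Bystander: yellow tape roll lying flat, 92 mm across, 22 mm high, behind and to the left of the case; origin at the middle of its underside. Loose.
- multimeter: Bystander: yellow multimeter, 150 x 74 x 45 mm, to the left of the case; origin at the middle of its underside. Loose.
- ipa_bottle: Bystander: white solvent bottle with red nozzle, 63 mm across, 187 mm high, standing behind and to the right of the case; origin at the middle of its underside. Loose.

How it is judged:
By the outcome, as a careful person would: the job done as asked, in the order asked, and still so for the second after the job is handed in, with the robot touching nothing.
It also fails if it takes over 61 s, if anything falls off the work surface, if the arm or the gripper's body presses on something with over 40 N, if the wrist force passes 120 N, or if a joint passes its speed limit or range.

ROBOT

A 7-joint arm with a two-finger parallel gripper is mounted at the origin on the work surface; the furniture and walls round the work are solid. World frame = base frame: x ahead of the robot, y to its left, z up, the work surface at z = 0. Lengths are in mm, angles in rad, forces in N, time in s.
With the tool pointing down it reaches from about 400 to 875 mm from the base axis. Payload 4.4 kg.
Tool frame: the origin (TCP) lies where the fingers leave the gripper's body, on its centre line; the fingertips stand 73 mm ahead of it and the grasp point (between the pads) lies 54 mm ahead of it; z points along the fingers, y is the line along which they close (so a half turn about z gives the same grasp; the last joint's range is limited). The gripper opens to 85 mm and grips with 20 to 120 N. Pads are 22 mm wide; open, the fingers measure 114 mm over their backs; the gripper's body (76 mm by 85 mm) begins 54 mm behind the grasp point. The pads swing forward as they close: fully open they stand 13 mm farther back than shut.
Start: joints at [-0.066, 0.628, 0.038, 1.517, -0.027, 0.996, -0.02], TCP at [650.013, 0.024, 303.913] pointing down, gripper open.
Joint ranges: [-3.06, 3.06], [-0.37, 2.12], [-1.25, 1.32], [0.18, 2.47], [-1.1, 4.24], [0.23, 1.98], [-2.94, 2.94]. Speed limits (rad/s): [2.57, 2.57, 3.14, 3.14, 3.14, 3.14, 3.14].

INTERFACE

Orientations are given as [roll, pitch, yaw] about the fixed x, y, z axes, in that order (R = Rz(yaw) Ry(pitch) Rx(roll)).
In Python, from cell import ctrl gives the robot as it stands.
- The arm moves only by the tool send_rows, never from a script. Its argument "rows" is a list that holds one entry, the list of rows, each a list of 6 numbers: the shift along the tool's x, y, z in cm, then the turn, a rotation vector about the tool's x, y, z in rad. In form: [[[tx, ty, tz, wx, wy, wz], ...]]. A call has 1 to 10 rows; each row is the pose to reach, as a shift and turn from the pose commanded when the call began, along the tool's axes at that moment; what a row does not reach only later rows make up. A row lasts 1/10 s, in which the tool goes at most 50 mm and 8.59 degrees, less where a joint would pass 70% of its speed; a pose out of reach is approached as far as the arm can. A call with a gripper value outside its range is refused whole. "grip" is the closure in counts, from 0 (fully open) to 255 (shut), set as the call begins (left out, the last holds). The fingers move at their own pace and stop on an object; the grip force is fixed at half the most. Time passes only in rows, so rows that repeat a pose let the fingers close. It gives the time, the measured TCP pose, the force, the opening and the grip force at its end, in the units of the state.
- ctrl.read_state(): the state, without advancing time (a new reading comes with each control period).
- ctrl.get_image(name): name is "scene" or "side" or "wrist"; returns a dict with "pixels" (480x640x3 uint8, red, green, blue), "fx", "fy", "cx", "cy" (pixels), "extrinsics" (4x4, takes a point from camera to world coordinates); the wrist camera has in their place "mount" (4x4, takes a point from camera to tool coordinates, whose origin is the TCP and whose axes are the flange's). Camera axes: x right, y up, looking along -z (the intrinsics and any distortion apply to the point x, -y, -z); pixel columns grow to the right and rows downward; lengths in mm; the calibration is good to about 2 mm. The wrist camera is an equidistant fisheye: a pixel r from the principal point sees the ray r / f radians off the axis. A picture is of the moment at which its call begins: read the wrist's pose just before it. There is no depth.
- ctrl.finish_job(): hands the job in; it is judged then, once.
The state is a dict: "clock": time; "qpos": joint angles; "qd": joint speeds; "tau": joint torques, N m; "eef_pos": TCP position; "tool_rot": TCP orientation; "force": force on the tool from outside, world axes, zero at the start; "torque": the same for the moment, N m; "width": finger opening in mm; "gripper_force": force on a finger pad.
Only numpy, scipy, OpenCV 4.12 (cv2) and the standard library are available. Lean on these libraries where they do the work, as an engineer would, in place of code of your own. Each camera call takes 0.05 s, during which the arm holds its last target. There are 200 camera calls.

## Working session

There is one attempt and no reset: what is moved stays moved. The work goes in short steps, Python scripts to look and compute and a tool call to move; the robot and the scene stay as the last step left them, time stands still between calls to the robot, and variables do not carry over. Pictures are saved under pics/ and viewed, at most 10 in all, crops included, and the job is handed in when it is done.

Besides the shell and the picture viewer there is one more tool, called after "Emit:" as name(argument=value, ...), one argument or row to a line, values as JSON. send_rows: Moves the arm, as the interface text tells. Its arguments: {"type":"object","properties":{"rows":{"type":"array","items":{"type":"array","items":{"type":"array","items":{"type":"number"}}}},"grip":{"type":"number"}},"required":["rows"]}

```bash
ls; mkdir -p pics; python3 - <<'E'
from cell import ctrl
import cv2,json,numpy as np
s=ctrl.read_state();print(s)
for n in("scene","side","wrist"):
    i=ctrl.get_image(n);cv2.imwrite(f"pics/{n}0.png",i["pixels"][:,:,::-1])
    print(n,{k:np.round(v,4).tolist() for k,v in i.items() if k!="pixels"})
E
```

```text
pics
{'clock': 0.0, 'qpos': array([-0.06581966,  0.62933407,  0.03842603,  1.51841861, -0.02699531,
        0.99629935, -0.01994428]), 'qd': array([-8.62342009e-04, -3.25752675e-04, -7.26256936e-04,  9.51937254e-06,
        5.61302686e-05, -1.00128744e-03,  7.14716569e-04]), 'tau': array([-1.11932164e-03, -5.63405585e+01,  1.22606792e+00, -1.93450052e+01,
        1.09587883e-02,  1.05136272e-02, -8.84369996e-06]), 'eef_pos': array([6.49488105e+02, 4.98823737e-02, 3.02980302e+02]), 'tool_rot': array([-3.13965093e+00,  2.06019761e-05,  1.57088601e+00]), 'force': array([ 0.844422  , -0.21028525, -0.19429904]), 'torque': array([0.03204954, 0.04412226, 0.01730425]), 'gripper_force': 0.0, 'width': 85.50985803223546}
scene {'fx': 616.5997, 'fy': 616.5997, 'cx': 316.766, 'cy': 245.9709, 'extrinsics': [[-0.7491, 0.4889, -0.447, -244.5077], [-0.6624, -0.5602, 0.4974, 848.7433], [-0.0072, 0.6687, 0.7435, 1394.887], [0.0, 0.0, 0.0, 1.0]]}
side {'fx': 539.0853, 'fy': 539.0853, 'cx': 312.4644, 'cy': 235.5012, 'extrinsics': [[0.8658, 0.3317, -0.3746, 132.5022], [-0.5, 0.6012, -0.6233, -761.7557], [0.0185, 0.727, 0.6864, 888.1276], [0.0, 0.0, 0.0, 1.0]]}
wrist {'fx': 371.6483, 'fy': 371.6483, 'cx': 319.5324, 'cy': 241.2923, 'mount': [[0.0003, 0.9529, 0.3034, 79.002], [1.0, -0.0001, -0.0007, 0.0574], [-0.0006, 0.3034, -0.9529, -70.1322], [0.0, 0.0, 0.0, 1.0]]}
```

View pics/side0.png

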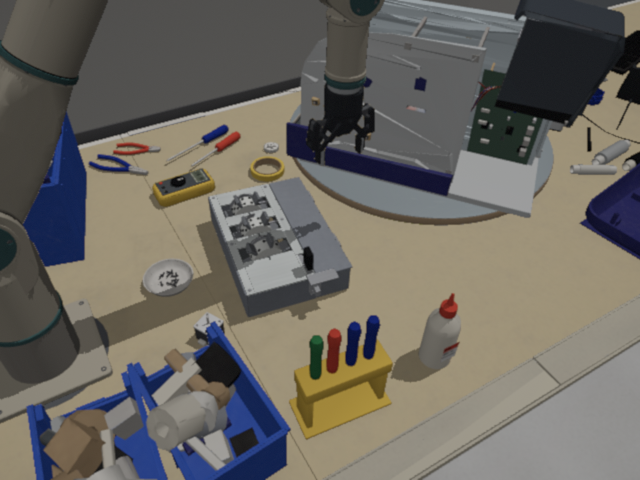

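View pics/wrist0.png

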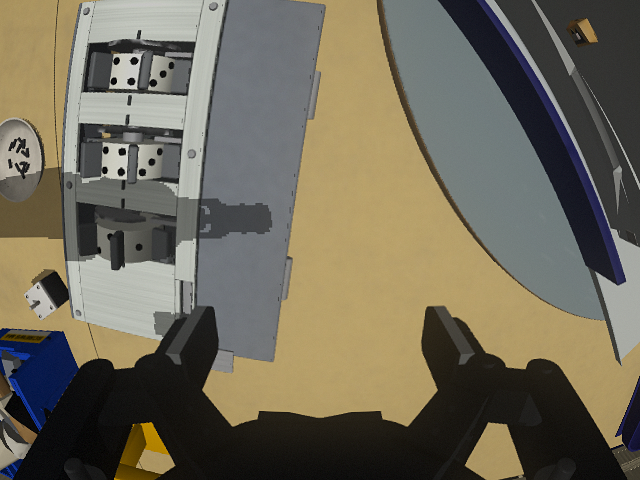

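View pics/scene0.png

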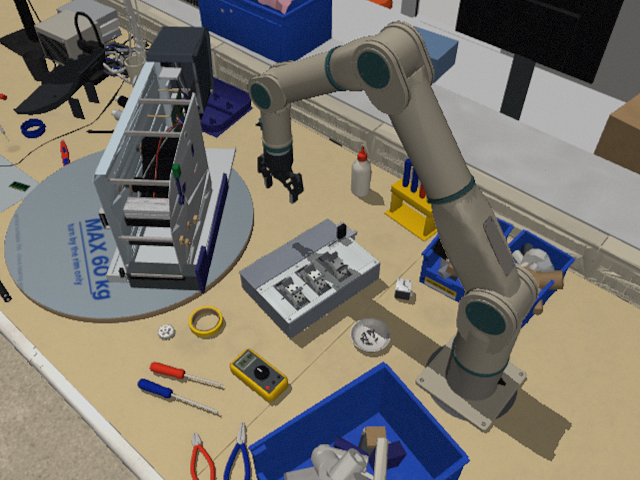

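```bash
cat > h.py <<'E'
from cell import ctrl
import cv2,numpy as np
from scipy.spatial.transform import Rotation as Ro
def wpose(s):
    T=np.eye(4);T[:3,:3]=Ro.from_euler('xyz',s["tool_rot"]).as_matrix();T[:3,3]=s["eef_pos"];return T
def grab(n):
    s=ctrl.read_state();i=ctrl.get_image(n)
    if n=="wrist": i["extrinsics"]=wpose(s)@i["mount"]
    i["fish"]=n=="wrist";return i
def ray(i,u,v):
    a=(u-i["cx"])/i["fx"];b=(v-i["cy"])/i["fy"]
    if i["fish"]:
        r=np.hypot(a,b);k=np.sin(r)/max(r,1e-9);d=np.array([a*k,-b*k,-np.cos(r)])
    else: d=np.array([a,-b,-1.])
    E=i["extrinsics"];return E[:3,3],E[:3,:3]@d
def onz(i,u,v,z):
    o,d=ray(i,u,v);return o+d*(z-o[2])/d[2]
def proj(i,P):
    E=i["extrinsics"];p=E[:3,:3].T@(np.asarray(P)-E[:3,3]);x,y,z=p[0],-p[1],-p[2]
    if i["fish"]:
        r=np.hypot(x,y);t=np.arctan2(r,z)/max(r,1e-9);x*=t;y*=t
    else: x/=z;y/=z
    return np.array([i["cx"]+i["fx"]*x,i["cy"]+i["fy"]*y])
E
python3 - <<'E'
from h import *
i=grab("wrist")
for u,v in((325,4),(273,362),(82,2),(74,317),(213,6),(191,154)):print(u,v,onz(i,u,v,75).round(1))
i=grab("side")
for u,v in((275,181),(349,266),(209,194),(245,291)):print('side',u,v,onz(i,u,v,75).round(1))
E
```

```text
325 4 [653.8 181.3  75. ]
273 362 [ 603.8 -140.7   75. ]
82 2 [430.5 215.4  75. ]
74 317 [ 380.9 -103.1   75. ]
213 6 [562.8 185.   75. ]
191 154 [542.9  59.9  75. ]
side 275 181 [593.2 190.   75. ]
side 349 266 [ 596.6 -139.9   75. ]
side 209 194 [432.6 220.2  75. ]
side 245 291 [379.7 -97.2  75. ]
```

Emit:
send_rows(
  rows=[
    [[0.2,-3.5,0,0,0,0.03],[0.5,-7,0,0,0,0.06],[0.7,-10.5,0,0,0,0.09],[1,-14,0,0,0,0.12],[1.2,-16,0,0,0,0.154],[1.2,-17,0,0,0,0.154],[1.2,-17,0,0,0,0.154],[1.2,-17,0,0,0,0.154]],
  ],
)

```text
clock: 1.05
eef_pos: [481.4, 12.0, 304.2]
tool_rot: [3.14, -0.0, 1.417]
force: [0.5, -1.0, 1.0]
width: 85.2
gripper_force: 0.0
```

```bash
python3 - <<'E'
from h import *
s=ctrl.read_state();print(s["clock"],s["eef_pos"],s["tool_rot"])
i=grab("wrist");cv2.imwrite("pics/w1.png",cv2.resize(i["pixels"][40:400,100:540,::-1],None,fx=1.6,fy=1.6,interpolation=cv2.INTER_CUBIC))
np.savez("w1.npz",**i)
E
```

```text
1.05 [481.36306066  11.97429069 304.17459806] [ 3.13968945e+00 -3.42427585e-04  1.41723433e+00]
```

View pics/w1.png

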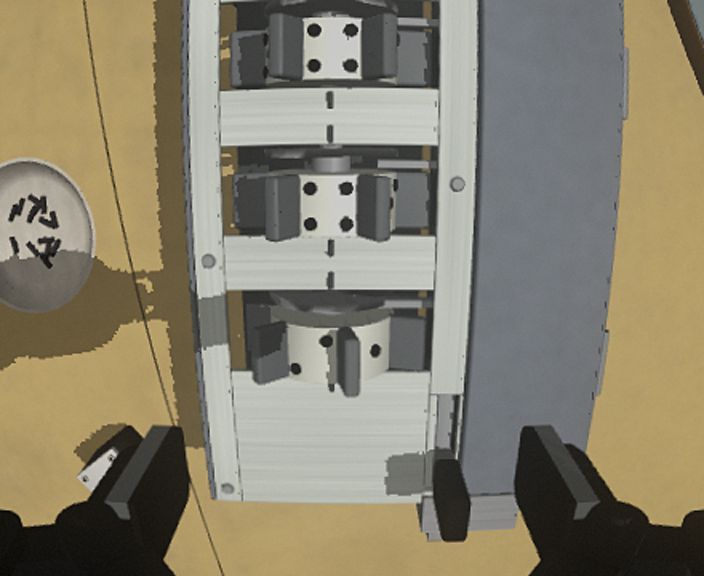

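```bash
python3 - <<'E'
from h import *
i=dict(np.load("w1.npz"));i["fish"]=True
f=lambda x,y,z:onz(i,100+x/1.6,40+y/1.6,z).round(1)
for p in((330.5,100),(330.5,132),(330.5,248),(331,282),(331,388)):print("mark",f(*p,75))
# dots: 4-face centres
for n,q in(("L",[(315,30),(351,30),(314,66),(351,66)]),("M",[(310,188),(347,188),(310,224),(347,224)])):
    P=np.array([f(*p,94) for p in q]);print(n,P.mean(0),P.tolist())
print("R2",f(312,354,95))
print("tab top",f(436,462,128),f(463,462,128),f(452,460,128))
for p in((205,260),(0,0)):pass
for p in((189,0),(213,500),(416,503),(476,0),(474,494)):print("edge",f(*p,75))
# cogs tips tops: right wheel
for p in((303,60),(284,213),(374,213),(350,378),(268,370)):print("cog",p,f(*p,107))
E
```

```text
mark [486.8 111.   75. ]
mark [484.3  95.   75. ]
mark [475.   36.7  75. ]
mark [472.3  19.   75. ]
mark [462.6 -40.   75. ]
L [492.05 134.1   94.  ] [[485.3, 144.0, 94.0], [501.7, 141.3, 94.0], [482.2, 126.9, 94.0], [499.0, 124.2, 94.0]]
M [478.425  60.275  94.   ] [[471.2, 70.1, 94.0], [488.4, 67.4, 94.0], [468.4, 53.2, 94.0], [485.7, 50.4, 94.0]]
R2 [458.2 -11.4  95. ]
tab top [511.5 -63.9 128. ] [524.6 -66.3 128. ] [519.3 -64.2 128. ]
edge [424.5 176.9  75. ]
edge [ 377.6 -104.8   75. ]
edge [ 500.7 -124.4   75. ]
edge [566.8 153.3  75. ]
edge [ 536.6 -124.5   75. ]
cog (303, 60) [478.3 128.8 107. ]
cog (284, 213) [458.7  61.8 107. ]
cog (374, 213) [498.9  55.4 107. ]
cog (350, 378) [475.9 -22.2 107. ]
cog (268, 370) [436.9 -12.1 107. ]
```

Emit:
send_rows(
  rows=[
    [[-1.4,-1,3,0,0,0.003],[-2.8,-2,6,0,0,0.005],[-2.8,-2,9,0,0,0.005],[-2.8,-2,11,0,0,0.005],[-2.8,-2,12.5,0,0,0.005],[-2.8,-2,13.5,0,0,0.005],[-2.8,-2,14.4,0,0,0.005],[-2.8,-2,14.4,0,0,0.005]],
  ],
  grip=0,
)

```text
clock: 1.9
eef_pos: [456.0, -12.6, 159.0]
tool_rot: [-3.14, 0.0, 1.412]
force: [-0.1, 0.3, 0.7]
width: 85.1
gripper_force: 0.0
```

Emit:
send_rows(
  rows=[
    [[0,0,0,0,0,0],[0,0,0,0,0,0],[0,0,0,0,0,0],[0,0,0,0,0,0],[0,0.4,0,0,0,0],[0,0.7,0,0,0,0],[0,1.1,0,0,0,0],[0,1.1,0,0,0,0]],
  ],
  grip=70,
)

```text
clock: 2.7
eef_pos: [458.9, -13.2, 159.0]
tool_rot: [-3.123, 0.001, 1.413]
force: [-14.3, 3.7, 10.5]
width: 61.9
gripper_force: 7.2
```

Emit:
send_rows(
  rows=[
    [[0,0,0,0,0,0],[0,0,0,0,0,0],[0,0,0,0,0,0],[0,0,0,0,0,0]],
  ],
  grip=100,
)

```text
clock: 3.1
eef_pos: [456.7, -13.0, 160.4]
tool_rot: [-3.119, 0.001, 1.413]
force: [-21.3, 4.2, 32.7]
width: 53.3
gripper_force: 78.2
```

Emit:
send_rows(
  rows=[
    [[0,0,0,0,0,0],[0,0,0,0,0,0],[0,0,0,0,0,0],[0,0,0,0,0,0]],
  ],
  grip=0,
)

```text
clock: 3.5
eef_pos: [467.8, -14.4, 160.0]
tool_rot: [3.14, -0.0, 1.412]
force: [-0.7, 0.6, -0.2]
width: 85.6
gripper_force: 0.0
```

Emit:
send_rows(
  rows=[
    [[0,0,0.4,0,0,0],[0,0,0.7,0,0,0],[0,0.4,0.7,0,0,0],[0,0.8,0.7,0,0,0],[0,1.2,0.7,0,0,0],[0,1.2,0.7,0,0,0]],
  ],
  grip=0,
)

```text
clock: 4.1
eef_pos: [475.6, -15.9, 152.4]
tool_rot: [-3.134, 0.001, 1.412]
force: [-5.3, 0.3, 4.9]
width: 85.4
gripper_force: 2.9
```

Emit:
send_rows(
  rows=[
    [[0,-0.6,0,0,0,0],[0,-1.2,0,0,0,0],[0,-1.2,0,0,0,0],[0,-1.2,0,0,0,0]],
  ],
  grip=0,
)

```text
clock: 4.5
eef_pos: [467.2, -14.3, 153.1]
tool_rot: [3.141, -0.0, 1.412]
force: [0.6, 0.0, -0.2]
width: 85.2
gripper_force: 0.0
```

Emit:
send_rows(
  rows=[
    [[0,0,0,0,0,0],[0,0,0,0,0,0],[0,0,0,0,0,0],[0,0,0,0,0,0],[0,0,0,0,0,0],[0,0,0,0,0,0]],
  ],
  grip=85,
)

```text
clock: 5.1
eef_pos: [465.7, -14.2, 153.0]
tool_rot: [-3.139, 0.0, 1.412]
force: [-4.5, -0.1, 6.1]
width: 57.0
gripper_force: 21.0
```

Emit:
send_rows(
  rows=[
    [[0,0,0,0,0,0],[0,0,0,0,0,0],[0,0,0,0,0,0],[0,0,-2,0,0,0],[0,0,-5,0,0,0],[2.5,0,-5,0,0,0],[5.5,0,-5,0,0,0],[7.5,0,-4,0,0,0],[7.5,0,-2,0,0,0],[7.5,0,-0.7,0,0,0]],
  ],
  grip=0,
)

```text
clock: 6.1
eef_pos: [478.8, 60.8, 159.1]
tool_rot: [3.141, -0.0, 1.414]
force: [0.4, -0.9, -0.3]
width: 85.4
gripper_force: 0.0
```

Emit:
send_rows(
  rows=[
    [[0,1,0,0,0,0],[0,2,0,0,0,0],[0,3,0,0,0,0],[0,4,0,0,0,0],[0,5,0,0,0,0],[0,6,0,0,0,0],[0,6.6,0,0,0,0],[0,6.6,0,0,0,0]],
  ],
  grip=0,
)

```text
clock: 6.9
eef_pos: [545.3, 49.0, 160.0]
tool_rot: [3.139, -0.0, 1.411]
force: [-0.3, -0.6, 0.3]
width: 85.5
gripper_force: 0.0
```

Emit:
send_rows(
  rows=[
    [[0,0,-2.5,0,0,0],[0,0,-5,0,0,0],[2.5,-3,-5,0,0,0],[5.5,-5.5,-5,0,0,0],[7.5,-6.6,-5,0,0,0],[7.5,-6.6,-3,0,0,0],[7.5,-6.6,-1,0,0,0],[7.5,-6.6,0,0,0,0],[7.5,-6.6,0,0,0,0]],
  ],
  grip=0,
)

```text
clock: 7.8
eef_pos: [490.1, 133.5, 158.9]
tool_rot: [-3.14, 0.001, 1.412]
force: [0.2, -0.3, 1.2]
width: 85.4
gripper_force: 0.0
```

Emit:
send_rows(
  rows=[
    [[0,-1,0,0,0,0],[0,-2,0,0,0,0],[0,-3,0,0,0,0],[0,-4,0,0,0,0],[0,-5,0,0,0,0],[0,-6,0,0,0,0],[0,-6.6,0,0,0,0],[0,-6.6,0,0,0,0]],
  ],
  grip=0,
)

```text
clock: 8.6
eef_pos: [423.8, 144.4, 159.8]
tool_rot: [-3.139, 0.001, 1.413]
force: [-0.6, 0.8, -1.1]
width: 85.6
gripper_force: 0.0
```

Emit:
send_rows(
  rows=[
    [[0,0,-4,0,0,0],[-1,1,-8,0,0,0],[-4,3.5,-11,0,0,0],[-7.5,6,-14,0,0,0],[-10,6.6,-14,0,0,0],[-11,6.6,-14,0,0,0],[-11,6.6,-14,0,0,0]],
  ],
  grip=0,
)

```text
clock: 9.3
eef_pos: [472.0, 23.9, 299.4]
tool_rot: [-3.139, 0.001, 1.409]
force: [1.2, 0.5, -0.8]
width: 85.1
gripper_force: 0.0
```

```bash
python3 - <<'E'
from h import *
s=ctrl.read_state();print(s["clock"],s["eef_pos"],s["tool_rot"])
i=grab("wrist");cv2.imwrite("pics/w2.png",cv2.resize(i["pixels"][40:400,100:540,::-1],None,fx=1.6,fy=1.6,interpolation=cv2.INTER_CUBIC))
np.savez("w2.npz",**i)
O=np.array([477,50.3,0]);yh=np.array([.158,.987,0])
for y in(85,10,-65):print((proj(i,O+y*yh+[0,0,96])-[100,40])*1.6)
E
```

```text
9.3 [472.00414815  23.91934183 299.40112281] [-3.13916855e+00  6.45534297e-04  1.40874857e+00]
[353.24767474  67.51954657]
[353.66794134 229.4659182 ]
[353.94035303 379.11898233]
```

View pics/w2.png

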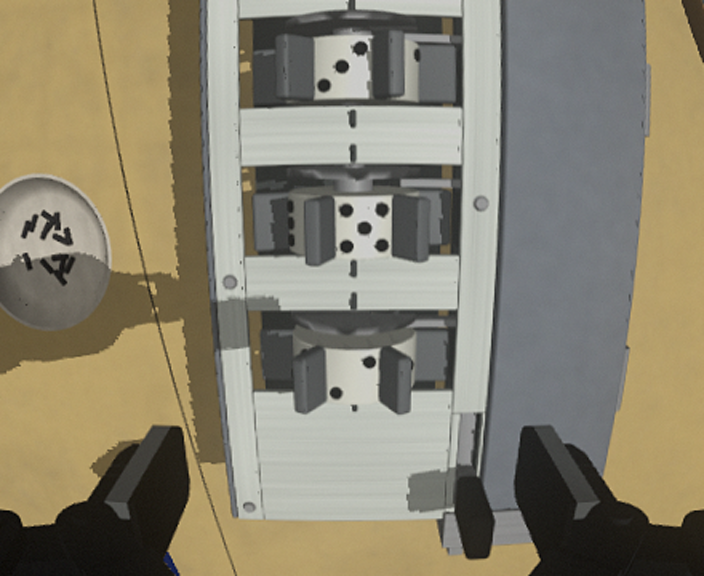

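Emit:
send_rows(
  rows=[
    [[1.8,0,3,0,0,0],[3.6,0,6.5,0,0,0],[3.6,0,10,0,0,0],[3.6,0,12.5,0,0,0],[3.6,0,14,0,0,0],[3.6,0,14.7,0,0,0],[3.6,0,14.7,0,0,0]],
  ],
  grip=0,
)

```text
clock: 10.05
eef_pos: [477.9, 62.1, 151.8]
tool_rot: [-3.139, 0.0, 1.414]
force: [0.3, -0.7, 0.5]
width: 85.5
gripper_force: 0.0
```

Emit:
send_rows(
  rows=[
    [[0,0,0,0,0,0],[0,0,0,0,0,0],[0,0,0,0,0,0],[0,0,0,0,0,0],[0,0,0,0,0,0],[0,0,0,0,0,0]],
  ],
  grip=83,
)

```text
clock: 10.65
eef_pos: [481.6, 61.0, 154.4]
tool_rot: [3.135, -0.002, 1.412]
force: [5.9, 0.1, 7.3]
width: 57.5
gripper_force: 9.0
```

Emit:
send_rows(
  rows=[
    [[0,0,0,0,0,0],[0,0,0,0,0,0],[0,0,0,0,0,0],[0,0,-2,0,0,0],[0,0,-5,0,0,0],[2.5,0,-5,0,0,0],[5.5,0,-5,0,0,0],[7.5,0,-4,0,0,0],[7.5,0,-2,0,0,0],[7.5,0,0,0,0,0]],
  ],
  grip=0,
)

```text
clock: 11.65
eef_pos: [490.0, 135.8, 152.2]
tool_rot: [-3.141, -0.0, 1.414]
force: [0.1, -0.0, 0.5]
width: 85.4
gripper_force: 0.0
```

Emit:
send_rows(
  rows=[
    [[0,0,0,0,0,0],[0,0,0,0,0,0],[0,0,0,0,0,0],[0,0,0,0,0,0],[0,0,0,0,0,0],[0,0,0,0,0,0]],
  ],
  grip=83,
)

```text
clock: 12.25
eef_pos: [488.9, 134.5, 152.9]
tool_rot: [-3.138, 0.001, 1.412]
force: [-5.6, -0.4, -2.4]
width: 57.5
gripper_force: 11.5
```

Emit:
send_rows(
  rows=[
    [[0,0,0,0,0,0],[0,0,0,0,0,0],[0,0,0,0,0,0],[0,0,-3,0,0,0],[0,0,-6,0,0,0],[-3,0,-9,0,0,0],[-6.5,0,-12,0,0,0],[-10,0,-14,0,0,0],[-11,0,-14.7,0,0,0],[-11,0,-14.7,0,0,0]],
  ],
  grip=0,
)

```text
clock: 13.25
eef_pos: [474.1, 24.5, 301.4]
tool_rot: [3.138, -0.001, 1.408]
force: [0.2, 0.2, -1.0]
width: 85.5
gripper_force: 0.0
```

```bash
python3 - <<'E'
from h import *
s=ctrl.read_state();print(s["clock"],s["eef_pos"],s["tool_rot"])
i=grab("wrist");cv2.imwrite("pics/w3.png",cv2.resize(i["pixels"][40:400,100:540,::-1],None,fx=1.6,fy=1.6,interpolation=cv2.INTER_CUBIC))
np.savez("w3.npz",**i)
O=np.array([477,50.3,0]);yh=np.array([.158,.987,0])
for y in(85,10,-65):print((proj(i,O+y*yh+[0,0,96])-[100,40])*1.6)
E
```

```text
13.25 [474.11735256  24.46407474 301.37754521] [ 3.13766539e+00 -6.86278691e-04  1.40794807e+00]
[345.74958113  70.51885108]
[346.52558954 231.24113499]
[347.42680677 379.72215846]
```

View pics/w3.png

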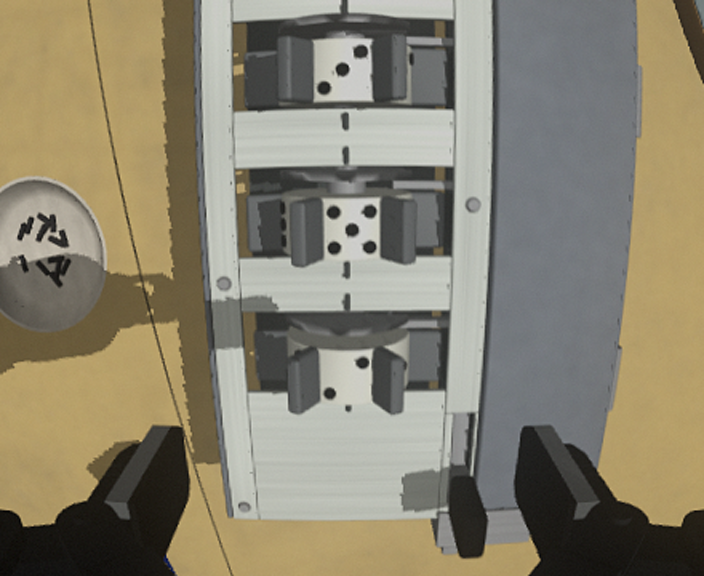

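Emit:
send_rows(
  rows=[
    [[1.8,-0.2,3,0,0,0],[3.4,-0.4,6.5,0,0,0],[3.4,-0.4,10,0,0,0],[3.4,-0.4,12.5,0,0,0],[3.4,-0.4,14,0,0,0],[3.4,-0.4,14.7,0,0,0],[3.4,-0.4,14.7,0,0,0]],
  ],
  grip=0,
)

```text
clock: 14.0
eef_pos: [474.1, 61.6, 151.5]
tool_rot: [-3.139, 0.0, 1.414]
force: [0.5, 0.2, -0.3]
width: 85.3
gripper_force: 0.0
```

Emit:
send_rows(
  rows=[
    [[0,0,0,0,0,0],[0,0,0,0,0,0],[0,0,0,0,0,0],[0,0,0,0,0,0],[0,0,0,0,0,0],[0,0,0,0,0,0]],
  ],
  grip=83,
)

```text
clock: 14.6
eef_pos: [477.1, 60.7, 154.2]
tool_rot: [3.136, -0.002, 1.412]
force: [4.6, -0.2, 7.9]
width: 57.6
gripper_force: 11.8
```

Emit:
send_rows(
  rows=[
    [[0,0,0,0,0,0],[0,0,0,0,0,0],[0,0,0,0,0,0],[0,0,-2,0,0,0],[0,0,-5,0,0,0],[2.5,0.3,-5,0,0,0],[5.5,0.6,-5,0,0,0],[7.5,0.6,-4,0,0,0],[7.5,0.6,-2,0,0,0],[7.5,0.6,0,0,0,0]],
  ],
  grip=0,
)

```text
clock: 15.6
eef_pos: [491.9, 134.4, 152.2]
tool_rot: [-3.141, -0.0, 1.414]
force: [0.7, -0.5, 0.0]
width: 85.6
gripper_force: 0.0
```

Emit:
send_rows(
  rows=[
    [[0,0,0,0,0,0],[0,0,0,0,0,0],[0,0,0,0,0,0],[0,0,0,0,0,0],[0,0,0,0,0,0],[0,0,0,0,0,0]],
  ],
  grip=83,
)

```text
clock: 16.2
eef_pos: [491.4, 133.2, 153.0]
tool_rot: [-3.139, 0.001, 1.412]
force: [-4.5, -0.4, -1.9]
width: 57.9
gripper_force: 11.9
```

Emit:
send_rows(
  rows=[
    [[0,0,0,0,0,0],[0,0,0,0,0,0],[0,0,0,0,0,0],[0,0,-3,0,0,0],[0,0,-6,0,0,0],[-3,0,-9,0,0,0],[-6.5,0,-12,0,0,0],[-10,-0.2,-14,0,0,0],[-11,-0.2,-14.7,0,0,0],[-11,-0.2,-14.7,0,0,0]],
  ],
  grip=0,
)

```text
clock: 17.2
eef_pos: [474.0, 23.6, 301.3]
tool_rot: [3.138, -0.001, 1.408]
force: [-0.1, 0.1, -0.6]
width: 85.9
gripper_force: 0.0
```

```bash
python3 - <<'E'
from h import *
s=ctrl.read_state();print(s["clock"],s["eef_pos"],s["tool_rot"])
i=grab("wrist");cv2.imwrite("pics/w4.png",cv2.resize(i["pixels"][40:400,100:540,::-1],None,fx=1.6,fy=1.6,interpolation=cv2.INTER_CUBIC))
np.savez("w4.npz",**i)
O=np.array([477,50.3,0]);yh=np.array([.158,.987,0])
for y in(85,10,-65):print((proj(i,O+y*yh+[0,0,96])-[100,40])*1.6)
E
```

```text
17.2 [473.96110547  23.55119295 301.34862647] [ 3.13767722e+00 -7.42179806e-04  1.40806293e+00]
[345.796527    68.56581466]
[346.54998573 229.32160029]
[347.43110253 378.07595197]
```

View pics/w4.png

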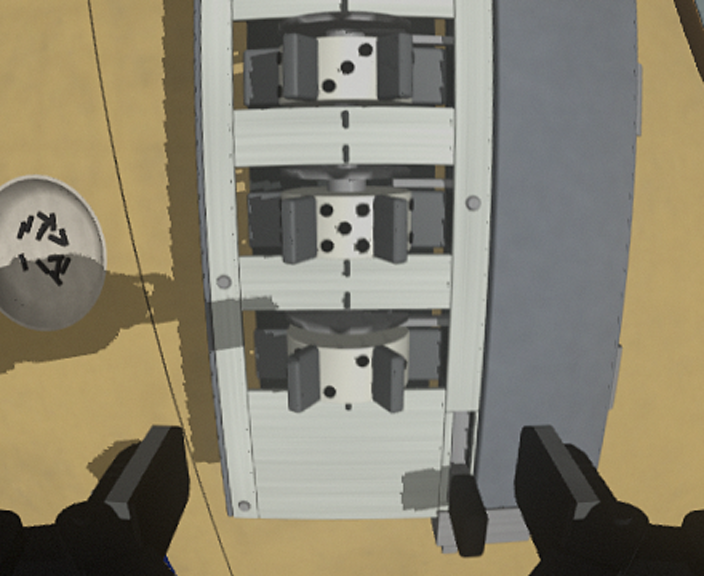

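```bash
python3 - <<'E'
from h import *
i=grab("side")
print(onz(i,437,360,0).round(),onz(i,390,345,0).round())
E
```

```text
[ 653. -376.    0.] [ 594. -303.    0.]
```

Emit:
send_rows(
  rows=[
    [[-3,1.5,0,0,0,0],[-7,3,0,0,0,0],[-11,5,0,0,0,0],[-14.5,6.4,0,0,0,0],[-15.8,6.4,2,0,0,0],[-15.8,6.4,4,0,0,0],[-15.8,6.4,4,0,0,0]],
  ],
  grip=255,
)

```text
clock: 18.0
eef_pos: [510.2, -139.2, 256.5]
tool_rot: [-3.135, -0.001, 1.413]
force: [0.5, 0.5, -0.4]
width: 0.0
gripper_force: 0.0
```

Emit:
send_rows(
  rows=[
    [[-0.2,0.2,3,0,0,0],[-0.2,0.2,6,0,0,0],[-0.2,0.2,8,0,0,0],[-0.2,0.2,9.2,0,0,0],[-0.2,0.2,9.2,0,0,0]],
  ],
)

```text
clock: 18.5
eef_pos: [512.8, -141.8, 166.7]
tool_rot: [-3.139, -0.001, 1.414]
force: [-0.5, -0.1, 0.7]
width: -0.1
gripper_force: 0.0
```

Emit:
send_rows(
  rows=[
    [[0.5,0,0,0,0,0],[1,0,0,0,0,0],[1.5,0,0,0,0,0],[2,0,0,0,0,0],[2.3,0,0,0,0,0],[2.6,0,0,0,0,0]],
  ],
)

```text
clock: 19.1
eef_pos: [517.3, -117.8, 168.3]
tool_rot: [3.141, 0.001, 1.411]
force: [-0.1, -2.8, 2.1]
width: 0.2
gripper_force: 1.4
```

Emit:
send_rows(
  rows=[
    [[0.5,0,0,0,0,0],[1,0,0,0,0,0],[1.5,0,0,0,0,0],[2,0,0,0,0,0],[2.4,0,0,0,0,0],[2.7,0,0,0,0,0],[2.7,0,0,0,0,0]],
  ],
)

```text
clock: 19.8
eef_pos: [521.1, -92.0, 167.9]
tool_rot: [3.142, 0.002, 1.411]
force: [-0.0, -5.7, 1.5]
width: -0.1
gripper_force: 2.9
```

Emit:
send_rows(
  rows=[
    [[0.3,0,0,0,0,0],[0.5,0,0,0,0,0],[0.5,0,0,0,0,0]],
  ],
)

```text
clock: 20.1
eef_pos: [521.1, -91.5, 167.9]
tool_rot: [3.141, 0.007, 1.407]
force: [-1.8, -15.8, 1.5]
width: 0.3
gripper_force: 7.8
```

Stopped firmly (15.8 N, no further motion). Back off, raise, and check.

Emit:
send_rows(
  rows=[
    [[-1,0,0,0,0,0],[-2,0,0,0,0,0],[-3,0,0,0,0,0],[-3,0,-3,0,0,0],[-3,0,-7,0,0,0],[-3,0,-11,0,0,0],[0,-3,-13.5,0,0,0],[4,-6,-13.5,0,0,0],[6,-6,-13.5,0,0,0],[6,-6,-13.5,0,0,0]],
  ],
)

```text
clock: 21.1
eef_pos: [472.2, -13.5, 303.3]
tool_rot: [3.141, -0.003, 1.418]
force: [0.8, -0.3, 0.8]
width: -0.4
gripper_force: 0.0
```

```bash
python3 - <<'E'
from h import *
s=ctrl.read_state();print(s["clock"],s["eef_pos"],s["force"])
i=grab("wrist");cv2.imwrite("pics/w5.png",cv2.resize(i["pixels"][40:400,100:540,::-1],None,fx=1.6,fy=1.6,interpolation=cv2.INTER_CUBIC))
O=np.array([477,50.3,0]);yh=np.array([.158,.987,0]);xh=np.array([.987,-.158,0])
for y in(85,10,-65):print((proj(i,O+y*yh+[0,0,96])-[100,40])*1.6)
print("tab if drawn, top, left/right ends",[((proj(i,O+y*yh+65*xh+[0,0,128])-[100,40])*1.6).round() for y in(-95,-123)])
E
```

```text
21.1 [472.24971577 -13.51084092 303.29145507] [ 0.83509576 -0.33673374  0.78884856]
[341.35653623  -6.38896485]
[340.35051254 151.11715725]
[339.89871686 307.15523986]
tab if drawn, top, left/right ends [array([480., 390.]), array([475., 444.])]
```

View pics/w5.png

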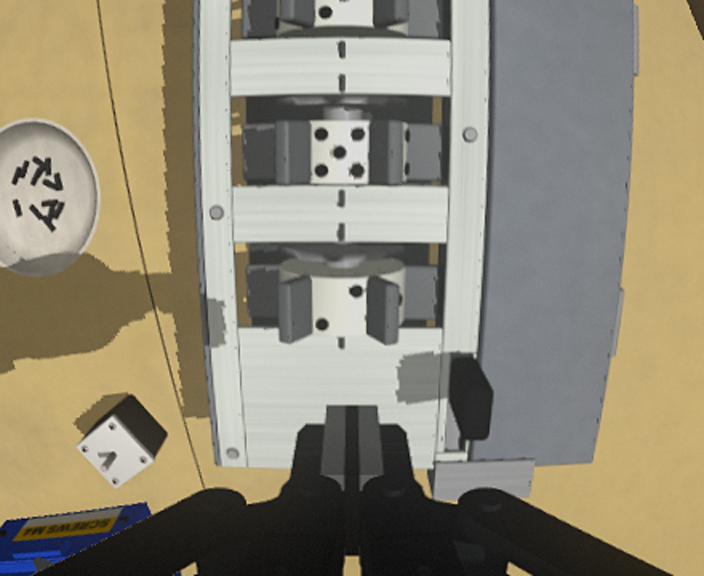

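The tab now sits at about (473, 400–440), which is where the drawn position should appear. The codes still show: 5 at (340,152) and 2 at (339,307), and 3 is partly in view at the top edge.

```bash
python3 -c "
from cell import ctrl
print(ctrl.finish_job())"
```

```text
the job is handed in; nothing more can be done
None
```

I set the wheels to 3, 5, 2, slid the bolt left until it stopped, and handed the job in at about 21 s with the arm clear; the last picture shows the 5, the 2 and the drawn tab in place, with the 3 only partly in view.

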